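# Draw a headspace sample with the hand-operated piston sampler

## Robot

A 6-joint arm with a two-finger parallel gripper is mounted at the origin on the work surface. World frame = base frame: x ahead of the robot, y to its left, z up, the work surface at z = 0. Lengths are in m, angles in degrees, forces in N, time in s.
With the tool pointing down it reaches from about 0.3 to 0.75 m from the base axis. Payload 8.5 kg.
Tool frame: the origin (TCP) lies at the very end of the fingers, on their centre line; the grasp point (between the pads) lies 19 mm behind it (env.grasp_offset is the distance from the TCP to the grasp point, in m); y points along the fingers, z is the direction in which the jaws open and shut, and the axes are right-handed (so a half turn about y gives the same grasp; the last joint's range is limited). The gripper opens to 85 mm and grips with 20 to 120 N. Pads are 22 mm wide; open, the fingers measure 114 mm over their backs; the gripper's body (76 mm by 85 mm) begins 54 mm behind the grasp point. The pads swing forward as they close: fully open they stand 13 mm farther back than shut.
Start: joints at [64.441, 21.807, 74.336, -0, 83.858, -12.336], TCP at [0.126, 0.535, 0.231] pointing down, gripper open.
Joint ranges: [-178.18, 178.18], [-50.72, 133.34], [12.68, 142.11], [-81.47, 261.47], [9.98, 163.14], [-165.26, 165.26]. Speed limits (degrees/s): [136.94, 136.94, 180, 180, 180, 180].

## Interface

Orientations are given as a 3x3 rotation matrix whose columns are the frame's x, y, z axes.
In Python, from rig import env gives the robot as it stands. The module is installed in compiled form; this text tells all that it offers.
- The arm moves only by the shell command python3 -m pendant 'ROWS' [FORCE]. ROWS is JSON, a list of rows, each a list of 3 entries, a list of its own where there are three numbers: the shift along the world's x, y, z as a fraction of full scale, then the turn about the world's z as a fraction of full scale, then the opening, from 0 (shut) to 1 (fully open). A call has 1 to 12 rows; each row shifts and turns the commanded pose from where the row before left it; what a row does not reach is not made up. Full scale, the value 1, is 30 mm for a shift and 5 degrees for a turn. A row lasts 1/12 s, in which the tool goes at most 41.7 mm and 7.16 degrees, less where a joint would pass 70% of its speed; a pose out of reach is approached as far as the arm can. A call with a number of a shift or a turn outside -1 to 1 is refused whole. A call with a gripper value outside its range is refused whole. The fingers move at their own pace and stop on an object; FORCE is the grip in N (left out, the last holds). Time passes only in rows, so rows that do not move let the fingers close. It gives the time, the measured TCP pose, the force and the opening at its end, in the units of the state.
- env.observe(): the state, without advancing time (a new reading comes with each control period).
- env.get_image(name): name is "scene" or "top" or "wrist"; returns (picture, depth): 400x640x3 uint8, red, green, blue; 400x640 float32, m along the optical axis (not along the pixel's ray), 0 where there is no reading.
- env.camera_model(name): a dict with "camera_matrix" (3x3 intrinsics, pixels), "R" (3x3) and "t" (3): a world point X has camera coordinates R X + t; the wrist camera has in their place "tool_from_camera" (4x4, takes a point from camera to tool coordinates, whose origin is the TCP and whose axes are the tool frame's). Camera axes: x right, y down, z forward; pixel columns grow to the right and rows downward; lengths in m; the calibration is good to about 2 mm. A picture is of the moment at which its call begins: read the wrist's pose just before it. camera_model takes no time and is no camera call.
- env.close_job(): hands the job in, once; it reports no verdict.
The state is a dict: "time_s": time; "q": joint angles; "qvel": joint speeds; "joint_efforts": joint torques, N m; "position": TCP position; "tool_rot": TCP orientation; "ft_force": force on the tool from outside, world axes, zero at the start; "wrist_torque": the same for the moment, N m; "grip_width": finger opening in m.
Only numpy, scipy, OpenCV 4.12 (cv2) and the standard library are available. Lean on these libraries where they do the work, as an engineer would, in place of code of your own. Each camera call takes 0.05 s, during which the arm holds its last target.

## Task

Slide the two-way carriage so that the small narrow vial stands centred under the fixed needle and pause it there, then move it on so that the wide low jar is centred under the needle; the piston rod stays fully down meanwhile. With the jar left under the needle, take the piston rod by its knob and draw it straight up out of the barrel, without wrenching it sideways, until the dark ring on the rod is level with the barrel's top, and finish while still holding it there: it has no catch and would drop back. Leave the loose bottle, cup and ring on the bench where they are.

Things in the scene. Friction and masses are not known exactly. Their poses are not given: they have to be found in the camera images.
- rig: Sampler fixed to the bench: base plate 230 x 400 x 10 mm with cross slides, an upright square pump barrel 46 x 46 mm, top 130 mm above the bench, and from it a thin level arm (12 mm bar, top at 118 mm) reaching over the slides to the needle. Origin on the bench below the needle. x: along the lower slide; y: along the upper one, to the barrel (its axis at y = +135 mm); z up.
- needle_tip (a point): Lower tip of the fixed vertical needle (the pointer), 85 mm above the bench; the vessels pass below it with 8 mm or more to spare.
- barrel_mouth (a point): Centre of the bore at the barrel's flat top, 130 mm above the bench; axes as the sampler's. The bore is vertical, 15 mm wide, 70 mm deep.
- slide_x (a joint): Lower slide, m: carriage travel along the sampler's +x, -0.055 to 0.055; slides with about 2 N of friction and stays where it is left.
- slide_y (a joint): Upper slide, m: carriage travel along the sampler's +y, -0.045 to 0.045; about 2 N of friction, stays where it is left.
- post_top (a point): Top centre of the carriage's handle: an upright grey plastic post 20 mm in diameter and 50 mm high, standing on an aluminium tongue on the carriage's side away from the barrel; the top is 85 mm above the bench, the tongue's surface 35 mm. Moves with the carriage. Axes as the sampler's.
- vial_mouth (a point): Centre of the mouth, 77 mm above the bench, of the small narrow open vial (white, 22 mm across, 36 mm high) fixed in the round black rack (108 mm across) on the carriage. The rack sits at any angle on the carriage and is stiff. Vial, jar and a third, capped vessel (26 mm across, not used) stand 30 mm from its centre, 120 degrees apart.
- jar_mouth (a point): Centre of the mouth, 65 mm above the bench, of the wide low open jar (white, 40 mm across, 24 mm high) in the same rack.
- rod: Loose steel piston rod, 14 mm thick, 114 mm long overall, about 0.1 to 0.2 kg, standing in the bore with about 1 mm of play; origin at the centre of its foot, z along the rod, up. Its foot is on the bore's floor at the start, 60 mm above the bench.
- rod_knob (a point): Middle of the grey plastic cylindrical knob on the rod's top: 26 mm across, 30 mm high, its middle 99 mm above the rod's foot, so 159 mm above the bench at the start; the knob's underside is then 14 mm above the barrel's top.
- rod_ring (a point): Middle of a dark ring 4 mm wide marked around the rod, 30 mm above its foot: at the start hidden in the bore 40 mm below the barrel's top, so the rod has to rise 40 mm.
- bottle: Loose white capped bottle on the bench, 48 mm across, 85 mm high; origin at the centre of its foot. Leave alone.
- cup: Loose clear cup, 68 mm across the rim, 75 mm high; origin at the centre of its foot. Leave alone.
- collar: Loose white plastic bottle ring lying on the bench, 64 mm across, 12 mm high; origin at the centre of its underside. Leave alone.
Mind the look-alikes: they are no part of the job. What is meant by the rod is not green, and is the larger of those in its own colour.

How it is judged:
By the outcome, as a careful person would: the job done as asked, in the order asked, and still so for the second after the job is handed in, while the arm keeps its last pose, push and grip.
It also fails if it takes over 48 s, if anything falls off the work surface, if the arm or the gripper's body presses on something with over 40 N, if the wrist force passes 120 N, or if a joint passes its speed limit or range.

## Working session

There is one attempt and no reset: what is moved stays moved. The work goes in short steps, Python scripts to look and compute and a shell command to move; the robot and the scene stay as the last step left them, time stands still between calls to the robot, and variables do not carry over. Pictures are saved under pics/ and viewed, and the job is handed in when it is done.

```bash
mkdir -p pics; cat > h.py <<'E'
import numpy as np, cv2
from rig import env
def snap(n,tag):
    s=env.observe(); im,d=env.get_image(n); cv2.imwrite(f'pics/{tag}.png',im[:,:,::-1]); np.savez(f'pics/{tag}.npz',im=im,d=d,pos=s['position'],rot=s['tool_rot']); return im,d
def world(n,tag,u,v,z=None):
    """world point of pixel by depth, or by plane height z"""
    f=np.load(f'pics/{tag}.npz'); m=env.camera_model(n); K=np.array(m['camera_matrix'])
    ray=np.linalg.solve(K,np.array([u,v,1.]))
    if 'R' in m: R=np.array(m['R']).T; c=-R@np.array(m['t'])
    else:
        T=np.array(m['tool_from_camera']); R=f['rot']@T[:3,:3]; c=f['pos']+f['rot']@T[:3,3]
    if z is None: return c+R@ray*f['d'][int(round(v)),int(round(u))]
    r=R@ray; return c+r*(z-c[2])/r[2]
E
python3 - <<'E'
from h import *
snap('scene','s0');snap('top','t0')
o=env.observe();print(o['time_s'],o['position'],o['tool_rot'],o['grip_width'])
E
```

```text
0.1 [0.12570927 0.53518421 0.23077646] [[ 9.73480239e-01 -5.31923390e-04  2.28770497e-01]
 [-2.28770974e-01 -1.14939832e-03  9.73479594e-01]
 [-2.54868139e-04 -9.99999198e-01 -1.24060519e-03]] 0.08574615273975793
```

View pics/s0.png

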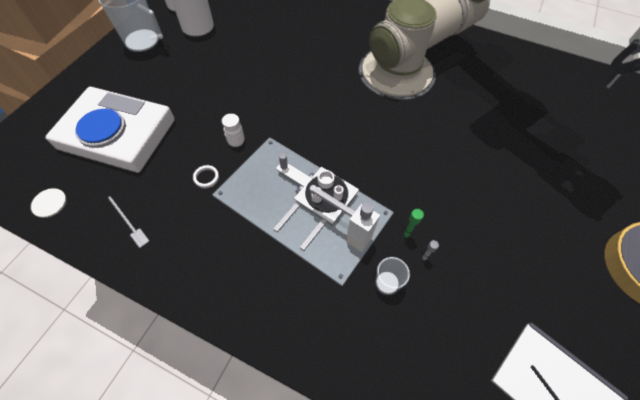

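View pics/t0.png

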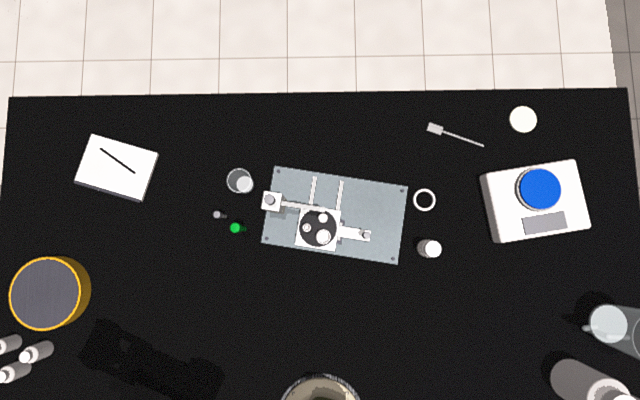

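```bash
python3 - <<'E'
from h import *
a=cv2.imread('pics/s0.png');b=cv2.imread('pics/t0.png')
cv2.imwrite('pics/s0c.png',cv2.resize(a[130:300,200:450],None,fx=3.2,fy=3.2,interpolation=cv2.INTER_CUBIC))
cv2.imwrite('pics/t0c.png',cv2.resize(b[150:280,205:405],None,fx=4,fy=4,interpolation=cv2.INTER_CUBIC))
for n,z,p in [('needlearm?',.118,(300,206)),('barrel top',None,(276,207)),('knob',.174,(270,200)),('corner',.01,(278,171)),('c2',.01,(403,189)),('c3',.01,(393,259)),('c4',.01,(266,240)),('vial',.077,(323,218)),('jar',.065,(323,237)),('cap',None,(306,228)),('post',.085,(366,234)),('base',0.1,(320,390)),('green',None,(235,228)),('small',None,(217,215))]:
    print(n,world('top','t0',*p,z).round(3),world('top','t0',*p).round(3))
E
```

```text
needlearm? [0.586 0.044 0.118] [0.586 0.045 0.117]
barrel top [0.584 0.106 0.126] [0.584 0.106 0.126]
knob [0.597 0.115 0.174] [0.597 0.115 0.172]
corner [0.701 0.116 0.01 ] [0.7   0.116 0.013]
c2 [ 0.642 -0.251  0.01 ] [ 0.641 -0.251  0.013]
c3 [ 0.439 -0.215  0.01 ] [ 0.439 -0.214  0.014]
c4 [0.498 0.151 0.01 ] [0.498 0.15  0.018]
vial [ 0.556 -0.015  0.077] [ 0.556 -0.015  0.074]
jar [ 0.505 -0.015  0.065] [ 0.505 -0.014  0.042]
cap [0.531 0.033 0.04 ] [0.531 0.033 0.04 ]
post [ 0.511 -0.131  0.085] [ 0.511 -0.131  0.085]
base [ 0.118 -0.002  0.1  ] [ 0.084 -0.     0.015]
green [0.531 0.216 0.113] [0.531 0.216 0.113]
small [0.568 0.272 0.086] [0.568 0.272 0.086]
```

View pics/s0c.png

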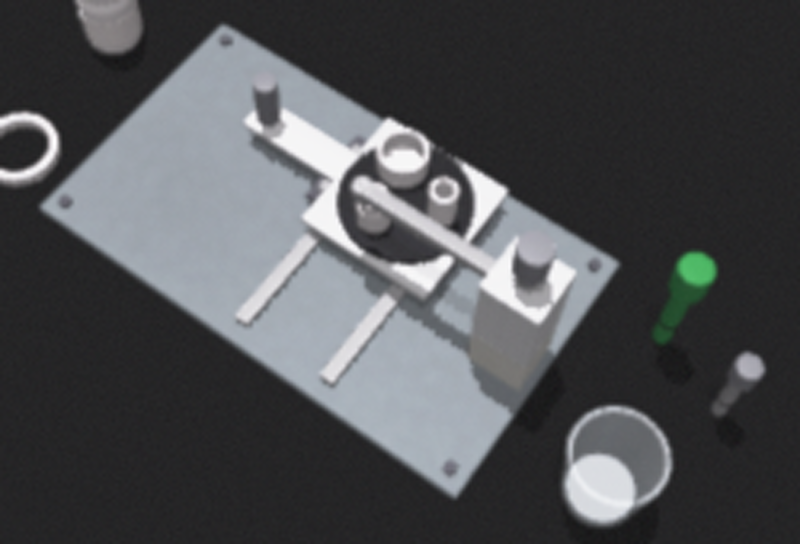

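View pics/t0c.png

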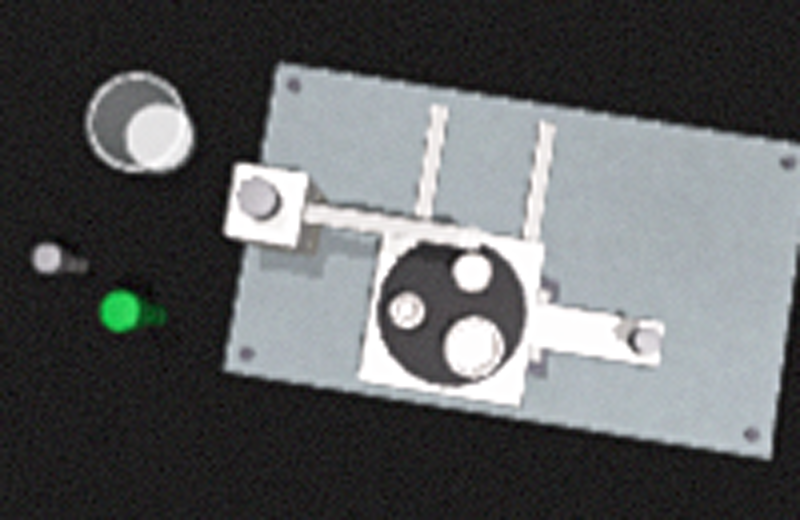

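```bash
python3 - <<'E'
from h import *
m=env.camera_model('wrist');print(np.round(m['tool_from_camera'],3),np.round(m['camera_matrix'],1))
for n in('top','scene'):
    m=env.camera_model(n);R=np.array(m['R']);print(n,np.round(-R.T@m['t'],3),R[2].round(2))
E
```

```text
[[ 0.002  0.964  0.266 -0.067]
 [ 0.    -0.266  0.964 -0.141]
 [ 1.    -0.002 -0.001 -0.001]
 [ 0.     0.     0.     1.   ]] [[310.3   0.  323.7]
 [  0.  310.3 191.7]
 [  0.    0.    1. ]]
top [ 0.502 -0.022  1.064] [ 0.11  0.   -0.99]
scene [0.964 0.176 0.826] [-0.45 -0.21 -0.87]
```

```bash
python3 -m pendant '[[[0.71,-0.95,0],-0.86,1],[[0.71,-0.95,0],-0.86,1],[[0.71,-0.95,0],-0.86,1],[[0.71,-0.95,0],-0.86,1],[[0.71,-0.95,0],-0.86,1],[[0.71,-0.95,0],-0.86,1],[[0.71,-0.95,0],-0.86,1],[[0.71,-0.95,0],-0.86,1],[[0.71,-0.95,0],-0.86,1],[[0.71,-0.95,0],-0.86,1],[[0.71,-0.95,0],-0.86,1],[[0.71,-0.95,0],-0.86,1]]'
python3 -m pendant '[[[0.71,-0.95,0],-0.86,1],[[0.71,-0.95,0],-0.86,1],[[0.71,-0.95,0],-0.86,1],[[0.71,-0.95,0],-0.86,1],[[0.71,-0.95,0],-0.86,1],[[0.71,-0.95,0],-0.86,1],[[0.71,-0.95,-0.4],-0.86,1],[[0.71,-0.95,-0.4],-0.86,1],[[0,0,0],0,1],[[0,0,0],0,1]]'
python3 - <<'E'
from h import *
snap('wrist','w1');o=env.observe();print(o['time_s'],o['position'],o['tool_rot'].round(3),o['q'])
E
```

```text
time_s: 1.1
position: [0.382, 0.1918, 0.2312]
tool_rot: [[0.422, -0.0, 0.907], [-0.907, 0.0, 0.422], [-0.0, -1.0, -0.0]]
ft_force: [-0.1, 0.3, 0.2]
grip_width: 0.0853
time_s: 1.93
position: [0.5519, -0.0358, 0.2058]
tool_rot: [[-0.162, -0.003, 0.987], [-0.987, 0.001, -0.162], [-0.0, -1.0, -0.003]]
ft_force: [0.0, 0.0, 0.0]
grip_width: 0.085
1.9833 [ 0.55155577 -0.03471961  0.20670446] [[-0.161 -0.002  0.987]
 [-0.987  0.001 -0.16 ]
 [-0.    -1.    -0.002]] [-1.58842223e+01  2.31899289e+01  7.63300268e+01  1.43915294e-02
  8.05767965e+01 -6.65064878e+00]
```

View pics/w1.png

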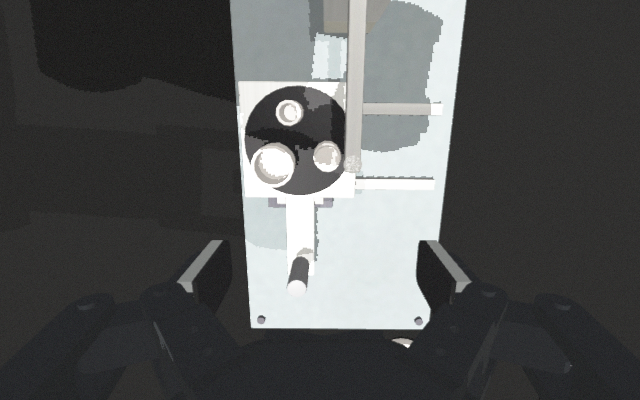

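```bash
python3 - <<'E'
from h import *
a=cv2.imread('pics/w1.png')
cv2.imwrite('pics/w1c.png',cv2.resize(a[75:305,230:380],None,fx=4,fy=4,interpolation=cv2.INTER_CUBIC)[:600] )
cv2.imwrite('pics/w1d.png',cv2.resize(a[135:185,325:385],None,fx=12,fy=12,interpolation=cv2.INTER_CUBIC) )
E
```

```text
(no output)
```

View pics/w1c.png

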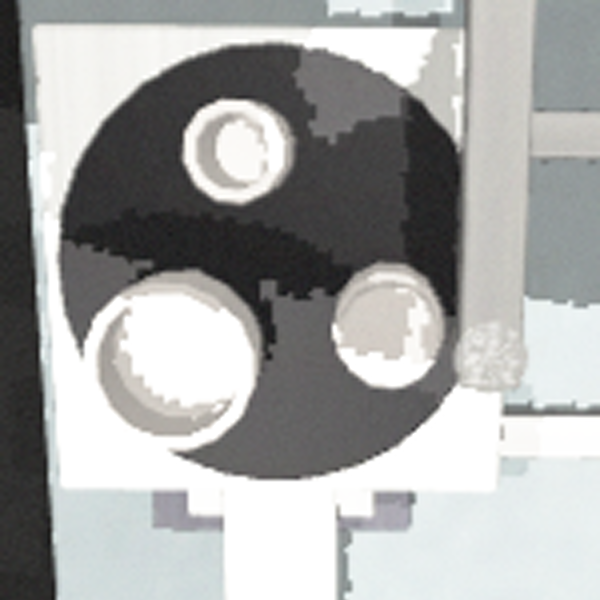

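View pics/w1d.png

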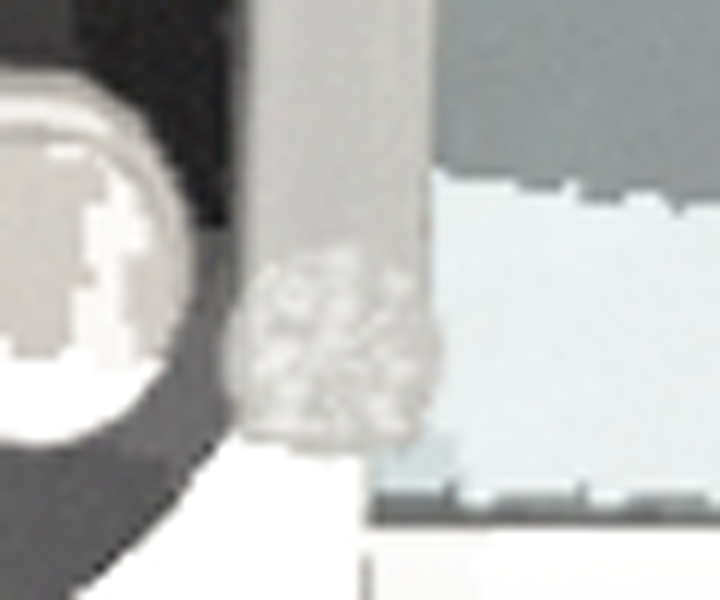

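```bash
cat >> h.py <<'E'
def cloud(n,tag):
    f=np.load(f'pics/{tag}.npz'); m=env.camera_model(n); K=np.array(m['camera_matrix']); d=f['d']
    v,u=np.mgrid[:400,:640]; P=np.stack([(u-K[0,2])/K[0,0]*d,(v-K[1,2])/K[1,1]*d,d],-1)
    if 'R' in m: R=np.array(m['R']).T; c=-R@np.array(m['t'])
    else:
        T=np.array(m['tool_from_camera']); R=f['rot']@T[:3,:3]; c=f['pos']+f['rot']@T[:3,3]
    W=P@R.T+c; W[d==0]=np.nan; return W
def circ(W,c0,r,z,dz=.003):
    m=(abs(W[...,2]-z)<dz)&(np.hypot(W[...,0]-c0[0],W[...,1]-c0[1])<r)
    p=W[m][:,:2].astype(np.float32)
    if len(p)<6: return None
    (cx,cy),rr=cv2.minEnclosingCircle(p); return len(p),round(cx,4),round(cy,4),'dia',round(2*rr,4),'mean z',round(float(W[m][:,2].mean()),4)
E
python3 - <<'E'
from h import *
for n,t in (('wrist','w1'),('top','t0'),('scene','s0')):
    W=cloud(n,t); print(t)
    for nm,c,r,z in (('vial',(.531,.033),.016,.077),('jar',(.505,-.015),.025,.065),('cap',(.556,-.015),.02,.075),('hub',(.576,-.018),.012,.118),('post',(.511,-.131),.016,.085),('knob',(.597,.115),.02,.174),('rack',(.531,.001),.06,.041)):
        print(nm,circ(W,c,r,z))
W=cloud('wrist','w1')
for u,v in((290,102),(255,164),(352,163),(352,100),(298,285),(398,105),(300,190),(390,300)):print(u,v,W[v,u].round(4))
E
```

```text
w1
vial (235, 0.5314, 0.0302, 'dia', 0.0217, 'mean z', 0.0754)
jar (393, 0.5057, -0.015, 'dia', 0.04, 'mean z', 0.0634)
cap (482, 0.5574, -0.0145, 'dia', 0.0229, 'mean z', 0.0734)
hub (318, 0.577, -0.0139, 'dia', 0.0166, 'mean z', 0.1165)
post (272, 0.5082, -0.1325, 'dia', 0.02, 'mean z', 0.0834)
knob None
rack (7178, 0.5317, 0.0002, 'dia', 0.1077, 'mean z', 0.0399)
t0
vial (21, 0.5309, 0.03, 'dia', 0.021, 'mean z', 0.0766)
jar (37, 0.505, -0.015, 'dia', 0.0396, 'mean z', 0.0642)
cap (47, 0.5569, -0.0142, 'dia', 0.0223, 'mean z', 0.0741)
hub (23, 0.5763, -0.0147, 'dia', 0.0156, 'mean z', 0.1174)
post (34, 0.5078, -0.133, 'dia', 0.0184, 'mean z', 0.0845)
knob (70, 0.5995, 0.1183, 'dia', 0.0257, 'mean z', 0.1732)
rack (812, 0.5301, 0.0029, 'dia', 0.1142, 'mean z', 0.0407)
s0
vial (29, 0.5311, 0.0306, 'dia', 0.0229, 'mean z', 0.0768)
jar (60, 0.5057, -0.0159, 'dia', 0.0405, 'mean z', 0.0644)
cap (7, 0.557, -0.0141, 'dia', 0.023, 'mean z', 0.0743)
hub (35, 0.5771, -0.0135, 'dia', 0.0161, 'mean z', 0.1177)
post (45, 0.5093, -0.1335, 'dia', 0.02, 'mean z', 0.0848)
knob (112, 0.6, 0.118, 'dia', 0.0256, 'mean z', 0.1736)
rack (680, 0.5321, -0.0003, 'dia', 0.1127, 'mean z', 0.041)
290 102 [0.5352 0.038  0.0766]
255 164 [ 0.4894 -0.0115  0.0565]
352 163 [ 0.5768 -0.0138  0.1175]
352 100 [0.5832 0.0309 0.1167]
298 285 [nan nan nan]
398 105 [0.6377 0.0186 0.0157]
300 190 [ 0.5247 -0.0479  0.0392]
390 300 [ 0.6059 -0.2154  0.0069]
```

```bash
python3 -m pendant '[[[-0.36,-0.81,0],-0.03,1],[[-0.36,-0.81,0],-0.03,1],[[-0.36,-0.81,0],-0.03,1],[[-0.36,-0.81,0],-0.03,1],[[0,0,-0.9],0,1],[[0,0,-0.9],0,1],[[0,0,-0.9],0,1],[[0,0,-0.9],0,1],[[0,0,-0.9],0,1],[[0,0,-0.9],0,1],[[0,0,0],0,1],[[0,0,0],0,1]]' 30
python3 - <<'E'
from h import *
snap('scene','s2');o=env.observe();print(o['time_s'],o['position'],o['ft_force'])
a=cv2.imread('pics/s2.png')
cv2.imwrite('pics/s2c.png',cv2.resize(a[100:300,180:430],None,fx=3,fy=3,interpolation=cv2.INTER_CUBIC))
E
```

```text
time_s: 2.98
position: [0.5083, -0.1308, 0.0457]
tool_rot: [[-0.169, -0.001, 0.986], [-0.986, 0.001, -0.169], [-0.001, -1.0, -0.001]]
ft_force: [-0.2, -1.0, 0.4]
grip_width: 0.0854
3.0333 [ 0.50907873 -0.13133328  0.04677004] [-0.26890428 -0.27105788  0.13550773]
```

View pics/s2c.png

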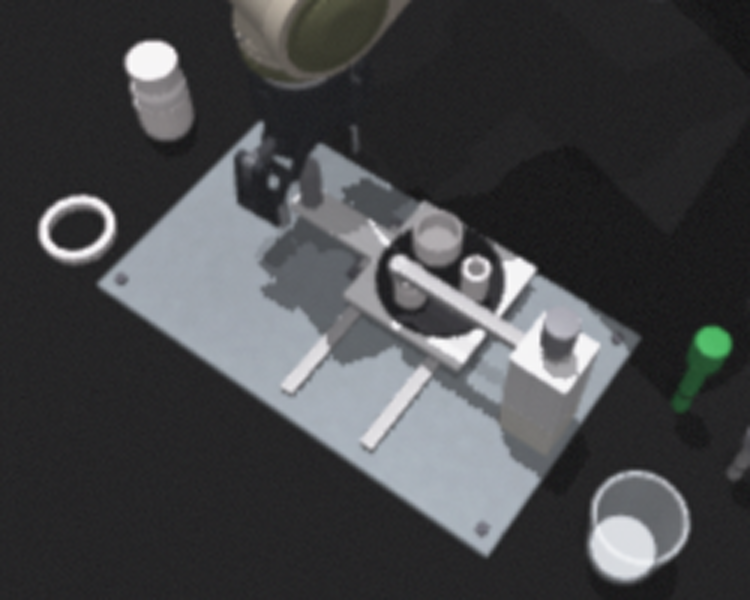

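The crop shows the post (312,180) ahead of the open finger (262,185), between the jaws. I'll close on it now.

```bash
python3 -m pendant '[[[0,0,0],0,0],[[0,0,0],0,0],[[0,0,0],0,0],[[0,0,0],0,0],[[0,0,0],0,0],[[0,0,0],0,0],[[0,0,0],0,0],[[0,0,0],0,0]]' 30
python3 - <<'E'
from h import *
snap('wrist','w3');o=env.observe();print(o['time_s'],o['position'],o['ft_force'],o['grip_width'])
E
```

```text
time_s: 3.7
position: [0.5088, -0.1319, 0.0456]
tool_rot: [[-0.171, 0.001, 0.985], [-0.985, -0.0, -0.171], [0.0, -1.0, 0.001]]
ft_force: [-0.1, -0.8, 5.0]
grip_width: 0.0191
3.75 [ 0.50879403 -0.13193018  0.04561545] [-0.37568866  0.10951389  4.75021693] 0.019231778751567757
```

View pics/w3.png

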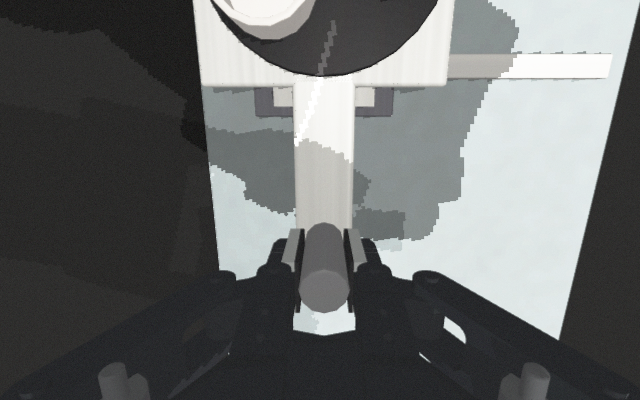

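```bash
python3 -m pendant '[[[0.19,-0.185,0],0,0],[[0.19,-0.185,0],0,0],[[0.19,-0.185,0],0,0],[[0.19,-0.185,0],0,0],[[0.19,-0.185,0],0,0],[[0.19,-0.185,0],0,0],[[0.19,-0.185,0],0,0],[[0.19,-0.185,0],0,0],[[0,0,0],0,0],[[0,0,0],0,0],[[0,0,0],0,0]]'
python3 - <<'E'
from h import *
snap('scene','s4');snap('top','t4');o=env.observe();print(o['time_s'],o['position'],o['ft_force'],o['grip_width'])
for n,t in (('top','t4'),('scene','s4')):
    W=cloud(n,t); print(t)
    d=np.array([.0455,-.0445])
    for nm,c,r,z in (('vial',(.577,-.014),.016,.077),('jar',(.5512,-.0595),.025,.065),('hub',(.576,-.014),.012,.118),('post',(.5535,-.177),.016,.085),('knob',(.597,.115),.02,.174)):
        print(nm,circ(W,c,r,z))
a=cv2.imread('pics/s4.png');b=cv2.imread('pics/t4.png')
cv2.imwrite('pics/c4.png',np.hstack([cv2.resize(a[150:250,270:400],(520,400),interpolation=cv2.INTER_CUBIC)[:,:400],cv2.resize(b[180:280,260:360],(400,400),interpolation=cv2.INTER_CUBIC)]))
E
```

```text
time_s: 4.67
position: [0.5547, -0.1767, 0.0456]
tool_rot: [[-0.171, 0.001, 0.985], [-0.985, -0.001, -0.171], [0.001, -1.0, 0.002]]
ft_force: [1.5, -3.0, 4.4]
grip_width: 0.0189
4.7667 [ 0.55448945 -0.17649086  0.04560738] [ 0.66206909 -3.48043096  4.61881689] 0.019207968392041596
t4
vial (12, 0.5767, -0.0142, 'dia', 0.0211, 'mean z', 0.0765)
jar (38, 0.5507, -0.0594, 'dia', 0.0393, 'mean z', 0.0644)
hub (32, 0.5764, -0.012, 'dia', 0.0203, 'mean z', 0.1176)
post None
knob (75, 0.5995, 0.1182, 'dia', 0.0256, 'mean z', 0.1734)
s4
vial (26, 0.5772, -0.0152, 'dia', 0.0225, 'mean z', 0.077)
jar (63, 0.5511, -0.0598, 'dia', 0.0401, 'mean z', 0.0646)
hub (41, 0.5771, -0.0123, 'dia', 0.0189, 'mean z', 0.118)
post (28, 0.5507, -0.1736, 'dia', 0.0225, 'mean z', 0.0843)
knob (114, 0.6004, 0.1182, 'dia', 0.0257, 'mean z', 0.1739)
```

View pics/c4.png

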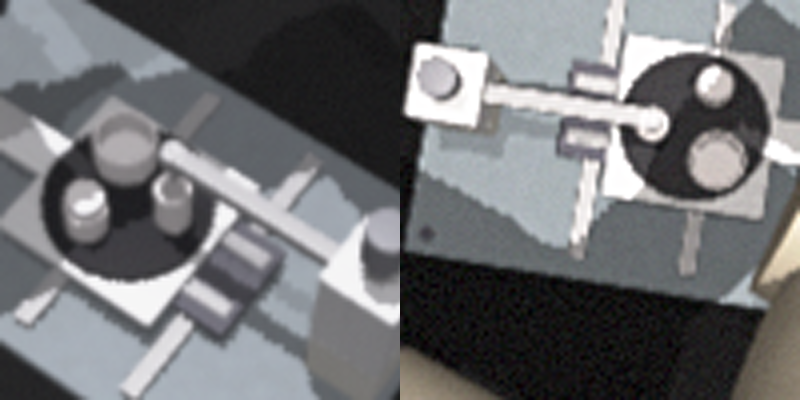

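```bash
python3 - <<'E'
from h import *
y=np.array([.172,.985]);x=np.array([.985,-.172])
for n,t in (('wrist','w1'),('top','t0'),('scene','s0'),('top','t4'),('scene','s4')):
    W=cloud(n,t); m=(abs(W[...,2]-.1175)<.005)
    p=W[m][:,:2]-np.array([.577,-.0145]); q=np.c_[p@x,p@y]; q=q[(abs(q[:,0])<.014)&(abs(q[:,1])<.09)]
    h=q[abs(q[:,1])<.003]; b=q[(q[:,1]>.02)&(q[:,1]<.08)]
    print(t,'ymin',q[:,1].min().round(4),'hub x',h[:,0].min().round(4),h[:,0].max().round(4),'bar x',b[:,0].min().round(4),b[:,0].max().round(4),'slope',np.polyfit(b[:,1],b[:,0],1).round(4))
E
```

```text
w1 ymin -0.0075 hub x -0.007 0.0067 bar x -0.0061 0.0061 slope [ 0.0005 -0.0002]
t0 ymin -0.0069 hub x -0.0074 0.0063 bar x -0.007 0.0052 slope [-0.0068 -0.0006]
s0 ymin -0.0061 hub x -0.0079 0.0063 bar x -0.007 0.0064 slope [-0.0033  0.0006]
t4 ymin -0.0069 hub x -0.0074 0.0062 bar x -0.0072 0.005 slope [-0.0057 -0.0006]
s4 ymin -0.0066 hub x -0.0087 0.0069 bar x -0.0068 0.0063 slope [-0.0102  0.0009]
```

Both views show the vial centred below the needle hub (fits within about 1 mm). I'll pause here, then move on to the jar.

```bash
python3 -m pendant '[[[0,0,0],0,0],[[0,0,0],0,0],[[0,0,0],0,0],[[0,0,0],0,0],[[0,0,0],0,0],[[0,0,0],0,0],[[0,0,0],0,0],[[0,0,0],0,0],[[0,0,0],0,0],[[0,0,0],0,0],[[0,0,0],0,0],[[0,0,0],0,0]]'
python3 -m pendant '[[[0,0,0],0,0],[[0,0,0],0,0],[[0,0,0],0,0],[[0,0,0],0,0],[[0,0,0],0,0],[[0,0,0],0,0],[[0,0,0],0,0],[[0,0,0],0,0],[[0,0,0],0,0],[[0,0,0],0,0],[[0,0,0],0,0],[[0,0,0],0,0]]'
python3 -m pendant '[[[0.108,0.188,0],0,0],[[0.108,0.188,0],0,0],[[0.108,0.188,0],0,0],[[0.108,0.188,0],0,0],[[0.108,0.188,0],0,0],[[0.108,0.188,0],0,0],[[0.108,0.188,0],0,0],[[0.108,0.188,0],0,0],[[0,0,0],0,0],[[0,0,0],0,0],[[0,0,0],0,0]]'
python3 - <<'E'
from h import *
snap('scene','s5');snap('top','t5');o=env.observe();print(o['time_s'],o['position'],o['ft_force'],o['grip_width'])
for n,t in (('top','t5'),('scene','s5')):
    W=cloud(n,t); print(t)
    for nm,c,r,z in (('vial',(.603,.031),.016,.077),('jar',(.577,-.0145),.025,.065),('knob',(.597,.115),.02,.174)):
        print(nm,circ(W,c,r,z))
a=cv2.imread('pics/s5.png');b=cv2.imread('pics/t5.png')
cv2.imwrite('pics/c5.png',np.hstack([cv2.resize(a[150:250,270:400],(520,400),interpolation=cv2.INTER_CUBIC)[:,:400],cv2.resize(b[180:280,260:360],(400,400),interpolation=cv2.INTER_CUBIC)]))
E
```

```text
time_s: 5.77
position: [0.5544, -0.1763, 0.0456]
tool_rot: [[-0.171, 0.001, 0.985], [-0.985, -0.0, -0.171], [0.0, -1.0, 0.001]]
ft_force: [1.8, -2.7, 5.0]
grip_width: 0.0195
time_s: 6.77
position: [0.5544, -0.1763, 0.0456]
tool_rot: [[-0.171, 0.001, 0.985], [-0.985, -0.0, -0.171], [0.0, -1.0, 0.001]]
ft_force: [1.5, -2.4, 5.5]
grip_width: 0.019
time_s: 7.68
position: [0.58, -0.1302, 0.0455]
tool_rot: [[-0.17, -0.0, 0.985], [-0.985, 0.001, -0.17], [-0.001, -1.0, -0.0]]
ft_force: [1.3, 2.4, 6.6]
grip_width: 0.0193
7.7833 [ 0.57998555 -0.13024139  0.04553271] [1.36066255 1.65857268 6.71824427] 0.018692583516051388
t5
vial (16, 0.6022, 0.0321, 'dia', 0.0211, 'mean z', 0.0764)
jar (36, 0.5762, -0.0131, 'dia', 0.0397, 'mean z', 0.0639)
knob (72, 0.5989, 0.1181, 'dia', 0.0248, 'mean z', 0.1734)
s5
vial (37, 0.6019, 0.0317, 'dia', 0.0219, 'mean z', 0.0765)
jar (45, 0.5771, -0.0128, 'dia', 0.0394, 'mean z', 0.0646)
knob (115, 0.6007, 0.1182, 'dia', 0.0259, 'mean z', 0.1739)
```

View pics/c5.png

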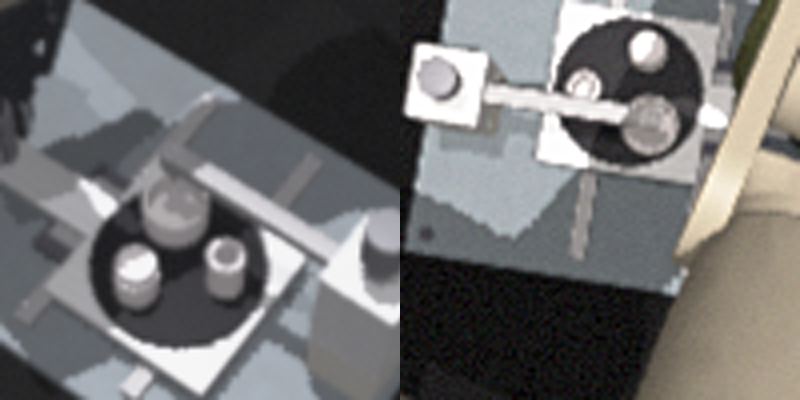

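```bash
python3 -m pendant '[[[0.01,-0.025,0],0,0],[[0.01,-0.025,0],0,0],[[0,0,0],0,0],[[0,0,0],0,0],[[0,0,0],0,0]]'
python3 - <<'E'
from h import *
snap('scene','s6');snap('top','t6');o=env.observe();print(o['time_s'],o['position'],o['ft_force'],o['grip_width'])
for n,t in (('top','t6'),('scene','s6')):
    W=cloud(n,t); print(t)
    for nm,c,r,z in (('vial',(.603,.031),.016,.077),('jar',(.577,-.0145),.025,.065),('cap',(.628,-.014),.02,.075)):
        print(nm,circ(W,c,r,z))
E
```

```text
time_s: 8.2
position: [0.5802, -0.1318, 0.0455]
tool_rot: [[-0.17, -0.001, 0.985], [-0.985, 0.001, -0.17], [-0.001, -1.0, -0.001]]
ft_force: [-1.6, 2.3, 7.5]
grip_width: 0.0189
8.3 [ 0.58019324 -0.13178301  0.0455187 ] [-0.81237965  2.24279995  8.17277432] 0.019134094066590192
t6
vial (14, 0.602, 0.0308, 'dia', 0.0213, 'mean z', 0.0765)
jar (32, 0.5764, -0.0145, 'dia', 0.0393, 'mean z', 0.0644)
cap (43, 0.6283, -0.0149, 'dia', 0.0227, 'mean z', 0.0744)
s6
vial (37, 0.6019, 0.0302, 'dia', 0.0226, 'mean z', 0.0766)
jar (49, 0.5769, -0.0148, 'dia', 0.0397, 'mean z', 0.0646)
cap (70, 0.6292, -0.014, 'dia', 0.0234, 'mean z', 0.0747)
```

```bash
python3 -m pendant '[[[0,0,0],0,1],[[0,0,0],0,1],[[0,0,0],0,1],[[0,0,0],0,1],[[0,0,0.5],0,1],[[0,0,1],0,1],[[0,0,1],0,1],[[0,0,1],0,1],[[0,0,1],0,1],[[0,0,1],0,1],[[0,0.5,0.3],0,1],[[0,1,0],0,1]]'
python3 -m pendant '[[[0,1,0],0,1],[[0.1,0.9,0],0,1],[[0,0,0],0,1],[[0,0,0],0,1]]'
python3 - <<'E'
from h import *
snap('wrist','w7');o=env.observe();print(o['time_s'],o['position'],o['ft_force'],o['grip_width'])
W=cloud('wrist','w7')
for nm,c,r,z in (('vial',(.603,.031),.016,.075),('jar',(.577,-.0145),.025,.063),('cap',(.628,-.014),.02,.074),('knob',(.6,.118),.02,.174)):
        print(nm,circ(W,c,r,z))
E
```

```text
time_s: 9.3
position: [0.5815, -0.0893, 0.2217]
tool_rot: [[-0.174, 0.005, 0.985], [-0.985, -0.002, -0.174], [0.001, -1.0, 0.005]]
ft_force: [-0.3, -0.2, -1.1]
grip_width: 0.0855
time_s: 9.63
position: [0.5834, -0.0291, 0.2187]
tool_rot: [[-0.168, -0.001, 0.986], [-0.986, 0.0, -0.168], [-0.0, -1.0, -0.001]]
ft_force: [0.1, -0.8, -0.2]
grip_width: 0.0854
9.6833 [ 0.58350012 -0.03017667  0.21872774] [0.10357911 0.46392128 0.21986389] 0.0853353463567762
vial (226, 0.6024, 0.0304, 'dia', 0.0218, 'mean z', 0.0752)
jar (279, 0.577, -0.0148, 'dia', 0.0399, 'mean z', 0.0632)
cap (464, 0.6288, -0.0144, 'dia', 0.023, 'mean z', 0.0734)
knob None
```

View pics/w7.png

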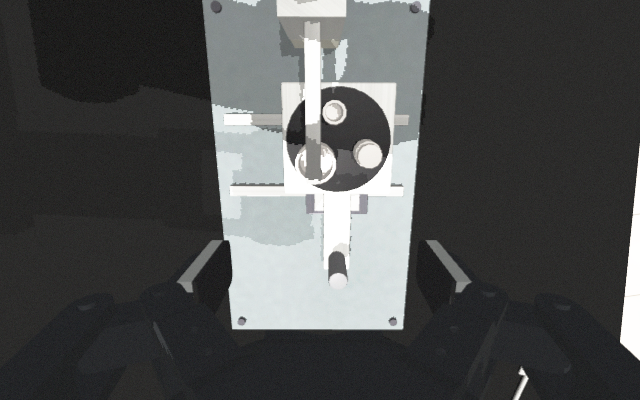

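```bash
python3 -m pendant '[[[0.11,0.99,0],-0.01,1],[[0.11,0.99,0],0,1],[[0.11,0.99,0],0,1],[[0.11,0.99,0],0,1],[[0.11,0.99,0],0,1],[[0,0,0],0,1],[[0,0,0],0,1],[[0,0,0],0,1]]'
python3 - <<'E'
from h import *
snap('wrist','w8');o=env.observe();print(o['time_s'],o['position'],o['ft_force'],o['grip_width'])
W=cloud('wrist','w8')
print(circ(W,(.6,.118),.02,.173))
E
```

```text
time_s: 10.35
position: [0.6003, 0.1167, 0.2189]
tool_rot: [[-0.173, -0.001, 0.985], [-0.985, -0.0, -0.173], [0.001, -1.0, -0.001]]
ft_force: [-0.4, -0.6, -0.1]
grip_width: 0.0854
10.4 [0.60032288 0.11638248 0.2190437 ] [ 0.52410714 -0.89046114  0.11105937] 0.08555735743981917
(1167, 0.6, 0.1184, 'dia', 0.0261, 'mean z', 0.1723)
```

View pics/w8.png

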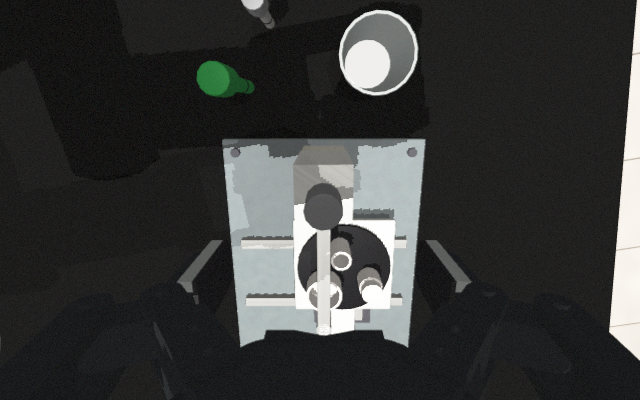

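The grey knob in the barrel is at (322,205). The look-alikes are the green rod (213,78) and the smaller grey one (255,5), both standing loose on the bench. The barrel's knob is grey and the larger of the two grey ones, so it is the one meant. I'll lower onto it.

```bash
python3 -m pendant '[[[0,0.07,0],0,1],[[0,0,-0.86],0,1],[[0,0,-0.86],0,1],[[0,0,-0.86],0,1],[[0,0,0],0,1],[[0,0,0],0,1]]'
python3 -m pendant '[[[0,0,0],0,0],[[0,0,0],0,0],[[0,0,0],0,0],[[0,0,0],0,0],[[0,0,0],0,0],[[0,0,0],0,0],[[0,0,0],0,0],[[0,0,0],0,0]]' 30
python3 - <<'E'
from h import *
snap('wrist','w9');o=env.observe();print(o['time_s'],o['position'],o['ft_force'],o['wrist_torque'],o['grip_width'])
E
```

```text
time_s: 10.9
position: [0.6001, 0.1192, 0.1417]
tool_rot: [[-0.173, -0.002, 0.985], [-0.985, -0.0, -0.173], [0.0, -1.0, -0.002]]
ft_force: [0.3, -0.3, 1.6]
grip_width: 0.0853
time_s: 11.57
position: [0.6004, 0.1201, 0.1427]
tool_rot: [[-0.171, 0.001, 0.985], [-0.985, 0.0, -0.171], [-0.0, -1.0, 0.001]]
ft_force: [-1.2, -0.5, 6.4]
grip_width: 0.0251
11.6167 [0.60043614 0.12008725 0.1426789 ] [-1.70909638  0.98507821  5.65320419] [0.0135031  0.26625092 0.04255197] 0.025125321041003523
```

View pics/w9.png

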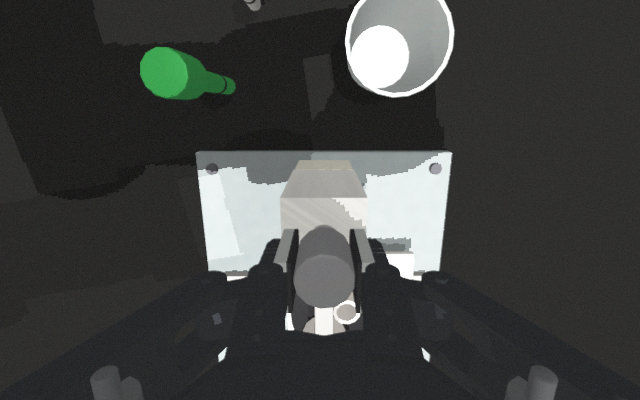

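```bash
python3 -m pendant '[[[0,0,0.12],0,0],[[0,0,0.12],0,0],[[0,0,0.12],0,0],[[0,0,0.12],0,0],[[0,0,0.12],0,0],[[0,0,0],0,0]]' 40
python3 -m pendant '[[[0,0,0.12],0,0],[[0,0,0.12],0,0],[[0,0,0.12],0,0],[[0,0,0.12],0,0],[[0,0,0.12],0,0],[[0,0,0.08],0,0],[[0,0,0],0,0],[[0,0,0],0,0],[[0,0,0],0,0]]'
python3 - <<'E'
from h import *
snap('scene','s10');snap('wrist','w10');o=env.observe();print(o['time_s'],o['position'],o['ft_force'],o['wrist_torque'],o['grip_width'])
for t,n in(('w9','wrist'),('w10','wrist'),('s10','scene')):
    W=cloud(n,t)
    m=(np.hypot(W[...,0]-.6,W[...,1]-.1184)<.008)&(W[...,2]>.15)&(W[...,2]<.25); print(t,m.sum(),np.percentile(W[m][:,2],[20,50,80]).round(4))
    for z in (.173,.212): print(circ(W,(.6,.118),.02,z))
a=cv2.imread('pics/s10.png')
cv2.imwrite('pics/c10.png',cv2.resize(a[150:260,300:420],None,fx=5,fy=5,interpolation=cv2.INTER_CUBIC))
E
```

```text
time_s: 12.12
position: [0.6005, 0.12, 0.1607]
tool_rot: [[-0.171, 0.001, 0.985], [-0.985, 0.0, -0.171], [-0.0, -1.0, 0.001]]
ft_force: [0.1, 0.5, -2.0]
grip_width: 0.0253
time_s: 12.87
position: [0.6001, 0.12, 0.1801]
tool_rot: [[-0.171, -0.0, 0.985], [-0.985, 0.0, -0.171], [0.0, -1.0, -0.0]]
ft_force: [-0.1, -0.4, -3.5]
grip_width: 0.0246
12.9667 [0.60013623 0.12002055 0.18007671] [-0.45515637 -0.06593301 -1.66684235] [ 0.00584725  0.03244782 -0.00602727] 0.0248692744730412
w9 1072 [0.172  0.1725 0.1729]
(3020, 0.6006, 0.1212, 'dia', 0.0362, 'mean z', 0.1724)
(140, 0.6022, 0.13, 'dia', 0.024, 'mean z', 0.2141)
w10 1309 [0.2088 0.2097 0.2102]
None
(2622, 0.6006, 0.1212, 'dia', 0.0365, 'mean z', 0.2101)
s10 1 [0.1548 0.1548 0.1548]
None
None
```

View pics/c10.png

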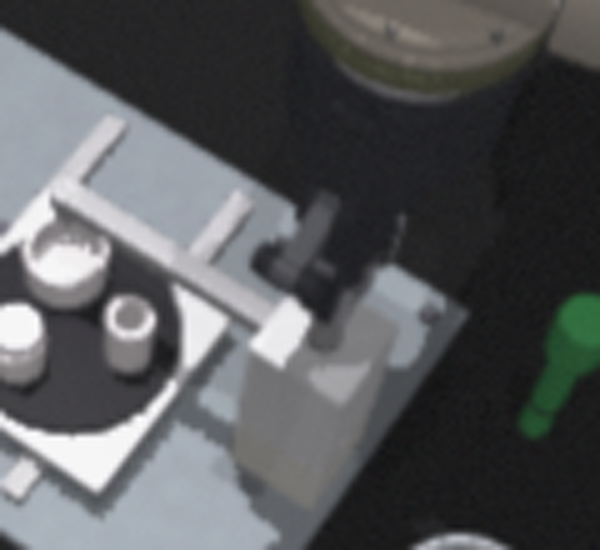

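View pics/w10.png

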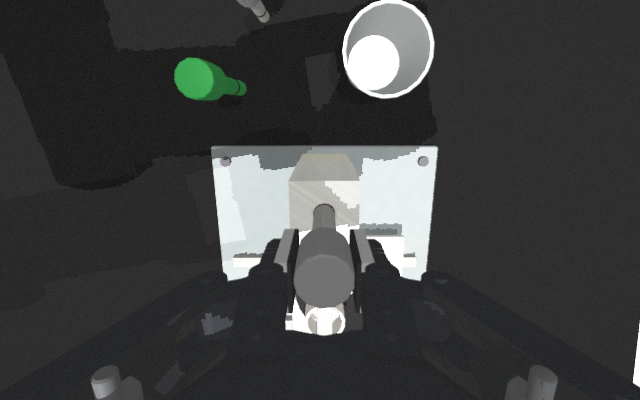

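```bash
python3 -m pendant '[[[0,0,0.05],0,0],[[0,0,0.035],0,0],[[0,0,0],0,0],[[0,0,0],0,0],[[0,0,0],0,0],[[0,0,0],0,0]]'
python3 - <<'E'
from h import *
snap('wrist','w11');snap('scene','s11');o=env.observe();print(o['time_s'],o['position'],o['ft_force'],o['wrist_torque'],o['grip_width'])
def top(t):
    W=cloud('wrist',t); m=(np.hypot(W[...,0]-.6,W[...,1]-.1184)<.009)&(W[...,2]>.168); z=W[m][:,2]; z=z[abs(z-np.median(z))<.003]; return z.mean().round(4)
print(top('w9'),top('w10'),top('w11'))
W=cloud('scene','s11'); print(circ(W,(.577,-.0145),.025,.065),circ(W,(.602,.0305),.016,.077))
a=cv2.imread('pics/w11.png');b=cv2.imread('pics/s11.png')
cv2.imwrite('pics/c11.png',np.hstack([cv2.resize(a[160:260,280:370],(450,500),interpolation=cv2.INTER_CUBIC),cv2.resize(b[190:240,340:375],(350,500),interpolation=cv2.INTER_CUBIC)]))
E
```

```text
time_s: 13.47
position: [0.6002, 0.12, 0.1828]
tool_rot: [[-0.171, -0.0, 0.985], [-0.985, -0.0, -0.171], [0.0, -1.0, -0.0]]
ft_force: [0.0, -0.4, -1.6]
grip_width: 0.025
13.5667 [0.60021828 0.12002131 0.18283513] [-0.09108975 -0.33986359 -1.44401584] [ 0.0291179  -0.03663035  0.04744581] 0.024879404307500047
0.1725 0.2098 0.2125
(48, 0.5773, -0.0152, 'dia', 0.0399, 'mean z', 0.0645) (38, 0.6027, 0.0303, 'dia', 0.0216, 'mean z', 0.0761)
```

View pics/c11.png

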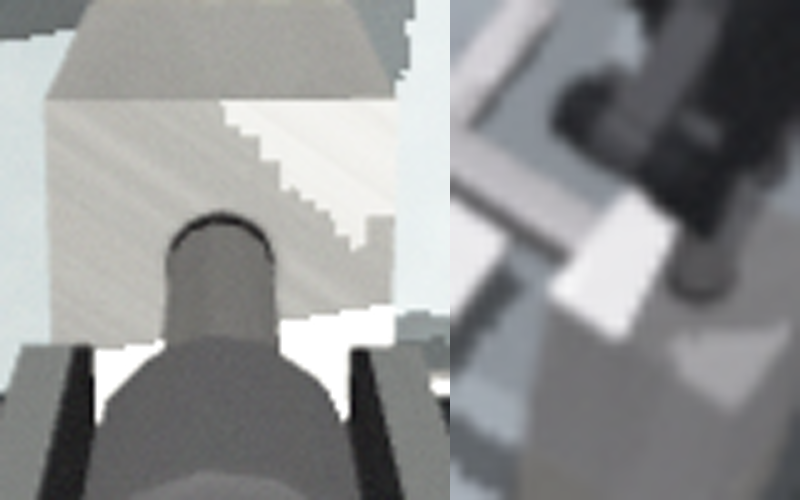

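Dark ring is just visible at the bore's mouth (left crop (220,222), right crop (700,295)). The rise is 40.0–40.1 mm by both the arm and depth, the lateral force is below 0.4 N, and the jar is still centred.

```bash
python3 -m pendant '[[[0,0,0],0,0],[[0,0,0],0,0],[[0,0,0],0,0],[[0,0,0],0,0],[[0,0,0],0,0],[[0,0,0],0,0]]'
python3 - <<'E'
from rig import env
print(env.close_job())
E
```

```text
time_s: 14.07
position: [0.6002, 0.12, 0.1829]
tool_rot: [[-0.171, 0.0, 0.985], [-0.985, -0.0, -0.171], [0.0, -1.0, 0.0]]
ft_force: [0.1, 0.8, -1.5]
grip_width: 0.0253
the job is handed in; nothing more can be done
None
```

The job is done and handed in at about 14 s, with the gripper still holding the rod at height.

- **Vial:** I moved the carriage by its post until the vial stood under the needle, within about 1 mm by two cameras, and paused there for about 2 s.
- **Jar:** I then moved the jar under the needle. The first move overshot by about 1.3 mm, and I corrected it. The last fits put the jar within about 1 mm of the needle axis, both after I let go of the post and after the lift.
- **Rod:** I took the grey knob in the barrel and drew it straight up. The arm measured a rise of 40.1 mm and the depth image 40.0 mm. The dark ring shows at the barrel's top, though the view there can't fully separate it from the gap around the rod. Sideways force was under 1 N during the lift, and about 1.5 N of weight is on the gripper.
- **Loose items:** I did not go near the bottle, cup or ring, but I made no separate check of them at the end.

The wrist camera's depth read about 1.5 mm low throughout, so I used height differences from it rather than absolute heights. No other checks disagreed.

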